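# Feed a round blank into the drilling jig

### The job

Feed the brass round into the drilling jig by pressing and pushing only, picking nothing up: press the padded long end of the lever down to raise the heavy flap, hold it down until the round has rolled out into the V-shaped trough, then ease the lever back up so that the flap comes down gently instead of dropping. Then push the round along the trough until its end is right up against the stop plate beneath the drill bush, and leave it lying there. Do not touch the flap itself, and leave the pliers, the calliper and the jar where they are.

Things in the scene. Friction and masses are not known exactly. Their poses are not given: they have to be found in the camera images.
- magazine: Fixed unit: aluminium base plate 197 x 292 x 10 mm, green chute, V trough, fork. Origin on the worktop under the flap's lip, mid-chute. The chute (76 mm wide inside) falls 9 degrees towards -y; its floor is 45 mm high at y = 0 and 33 mm at its lower end, y = -75 mm; its 17 mm side walls end at y = -50. The lever lies along y at x = -60 mm. The shut flap spans y -16 to +95 mm, up to 115 mm high.
- trough (a point): Point on the V trough's bottom line straight below the chute's outlet: at x = 0, y = -90 mm, z = 18 mm of the magazine. The trough runs along the magazine's x from -75 to +115 mm; its sides rise at 45 degrees, the chute's side to 33 mm above the worktop, the far one to 47 mm. A round lying in it has its axis 36 mm and its top 49 mm above the worktop, so the upper half of its end can be pushed.
- lever (a joint): Steel lever in the fork, in rad: 0 at rest (long end 0.28 rad above level), growing as the padded end is pressed down, stop at 0.42. Short arm 46 mm, towards magazine -y, under an ear of the flap; pad 165 mm from the pivot, towards +y. It takes about 2 to 5 N at the pad. Nothing latches it: let go, the flap's weight throws it back up; let up over a second or more, the flap lands softly.
- lever_pad (a point): Centre of the top face of the black ribbed rubber pad (42 x 44 mm) on the lever's long end: about 155 mm above the worktop at rest, 86 mm with the lever right down. It moves on an arc about the pivot.
- lever_pivot (a point): Axis of the lever, 94 mm above the worktop, at x = -60 mm, y = +86 mm of the magazine; the axis is parallel to the magazine's x.
- flap_hinge (a joint): Steel flap with a yellow weight bar on it (72 mm wide, 1.6 kg), in rad: 0 shut, growing as it rises. Hinged at its magazine +y edge; the turned-down lip at its -y edge holds the round back. The round is free from about 0.2 rad (lever at about 0.25); with the lever right down the flap stands at about 0.35.
- flap: The moving steel plate of the flap, with lip, weight bar and ear; origin on its hinge axis, about 100 mm above the worktop. Not to be touched.
- blank: Solid brass round, 26 mm diameter, 70 mm long, about 0.32 kg (varies). Origin at its middle, x along its length. At first it lies across the chute behind the lip, under the flap, 60 mm above the worktop; let out, it rolls into the trough within about a second. It slides easily along the trough, with 1 to 2 N.
- jig_head: Aluminium drill jig head fixed over the trough's +x part. Stop plate 64 mm wide, 56 mm high, its face at x = 0 looking to -x; on its top a bridge reaching 26 mm to -x with a brass drill bush, 72 mm above the worktop. Origin in the stop face over the trough's centre line, 10 mm above the worktop; x along the trough. A round right against the stop has its middle at x = -35, z = +26 mm.
- pliers: Red pliers lying flat on the worktop, 52 x 169 x 16 mm, origin under the middle. To be left alone.
- calliper: Digital calliper lying flat on the worktop, 72 x 219 x 17 mm, origin under the middle. To be left alone.
- screw_jar: Clear jar of screws with a green lid, 54 mm wide, 62 mm high, origin under the middle. To be left alone.

How it is judged:
By the outcome, as a careful person would: the job done as asked, in the order asked, and still so for the second after the job is handed in, with the robot touching nothing.
It also fails if it takes over 58 s, if anything falls off the work surface, if the arm or the gripper's body presses on something with over 40 N, if the wrist force passes 120 N, or if a joint passes its speed limit or range.

### The arm

A 6-joint arm with a two-finger parallel gripper is mounted at the origin on a cart in front of the work surface, level with it; the furniture and walls round the work are solid. World frame = base frame: x ahead of the robot, y to its left, z up, the work surface at z = 0. Lengths are in mm, angles in rad, forces in N, time in s.
With the tool pointing down it reaches from about 300 to 775 mm from the base axis. Payload 14.6 kg.
Tool frame: the origin (TCP) lies at the very end of the fingers, on their centre line; the grasp point (between the pads) lies 19 mm behind it; z points along the fingers, y is the line along which they close (so a half turn about z gives the same grasp; the last joint's range is limited). The gripper opens to 94 mm and grips with 3 to 60 N. Pads are 16 mm wide; open, the fingers measure 119 mm over their backs; the gripper's body (75 mm by 177 mm) begins 78 mm behind the grasp point.
Start: joints at [-1.296, 0.3, 1.521, -0, 1.321, -0.067], TCP at [184.344, -518.176, 178.146] pointing down, gripper open.
Joint ranges: [-3.03, 3.03], [-0.79, 2.21], [0.23, 2.52], [-1.04, 4.18], [0, 3.07], [-2.55, 2.55]. Speed limits (rad/s): [2.22, 2.22, 2.57, 3.14, 3.14, 3.14].

### API

Orientations are given as [roll, pitch, yaw] about the fixed x, y, z axes, in that order (R = Rz(yaw) Ry(pitch) Rx(roll)).
In Python, from cell import * gives the robot as it stands.
- The arm moves only by the tool jog_arm, never from a script. Its argument "steps" is one flat list of numbers, 4 for each row, row after row: the shift along the tool's x, y, z in mm, then the turn about the tool's z in rad. In form: [x, y, z, roll, x, y, z, roll, ...]. A call has 1 to 10 rows; each row shifts and turns the commanded pose from where the row before left it, along the tool's axes as they then stand; what a row does not reach is not made up. A row lasts 1/12 s, in which the tool goes at most 41.7 mm and 7.16 degrees, less where a joint would pass 70% of its speed; a pose out of reach is approached as far as the arm can. A call with a gripper value outside its range is refused whole. "jaw" is the gripper's target within -1 to 1 (shut at 1, half-way at 0, fully open at -1), set as the call begins (left out, the last holds). The fingers move at their own pace and stop on an object; the grip force is fixed at half the most. Time passes only in rows, so rows that do not move let the fingers close. It gives the time, the measured TCP pose, the force, the opening and the grip force at its end, in the units of the state.
- sense(): the state, without advancing time (a new reading comes with each control period).
- capture(name): name is "side" or "top" or "wrist"; returns the picture (480x640x3 uint8, red, green, blue); there is no depth.
- camera_info(name): a dict with "mtx" (3x3 intrinsics, pixels), "xyz" and "orientation" of the camera in the world. Camera axes: x right, y down, z forward; pixel columns grow to the right and rows downward; lengths in mm; the calibration is good to about 2 mm. The wrist camera is an equidistant fisheye: a pixel r from the principal point sees the ray r / f radians off the axis. A picture is of the moment at which its call begins: read the wrist's pose just before it. camera_info takes no time and is no camera call; for the wrist camera it gives the pose at the moment of the call.
- finish_job(): hands the job in; it is judged then, once.
The state is a dict: "time": time; "q": joint angles; "joint_velocities": joint speeds; "joint_torque": joint torques, N m; "tcp_pos": TCP position; "orientation": TCP orientation; "contact_force": force on the tool from outside, world axes, zero at the start; "wrist_torque": the same for the moment, N m; "width": finger opening in mm; "grip_force": force on a finger pad.
Only numpy, scipy, OpenCV 4.12 (cv2) and the standard library are available. Lean on these libraries where they do the work, as an engineer would, in place of code of your own. Each camera call takes 0.05 s, during which the arm holds its last target. There are 200 camera calls.

## Working session

There is one attempt and no reset: what is moved stays moved. The work goes in short steps, Python scripts to look and compute and a tool call to move; the robot and the scene stay as the last step left them, time stands still between calls to the robot, and variables do not carry over. Pictures are saved under pics/ and viewed, at most 10 in all, crops included, and the job is handed in when it is done.

Besides the shell and the picture viewer there is one more tool, called after "Emit:" as name(argument=value, ...), one argument or row to a line, values as JSON. jog_arm: Moves the arm, as the interface text tells. Its arguments: {"type":"object","properties":{"steps":{"type":"array","items":{"type":"number"}},"jaw":{"type":"number"}},"required":["steps"]}

```bash
mkdir -p pics; python3 - <<'E'
from cell import *
import cv2
for n in("top","side"):
    cv2.imwrite(f"pics/{n}0.png",capture(n)[:,:,::-1]); print(n,camera_info(n))
s=sense(); print(s["tcp_pos"],s["orientation"],s["time"])
E
```

```text
top {'mtx': array([[602.18742098,   0.        , 317.91502303],
       [  0.        , 602.18742098, 239.12426979],
       [  0.        ,   0.        ,   1.        ]]), 'xyz': array([ 441.42331728,   67.3122143 , 1387.08510882]), 'orientation': array([-3.06942401e+00, -2.34983944e-03, -1.54427313e+00])}
side {'mtx': array([[570.38768496,   0.        , 323.91221066],
       [  0.        , 570.38768496, 242.16020881],
       [  0.        ,   0.        ,   1.        ]]), 'xyz': array([ 968.3860325 , -130.54806002, 1064.06268279]), 'orientation': array([-2.66537957,  0.00273868,  1.20320385])}
[ 184.27070207 -517.92949313  177.65663755] [-3.14056959e+00 -9.17041622e-05  3.41790876e-01] 0.1
```

View pics/top0.png

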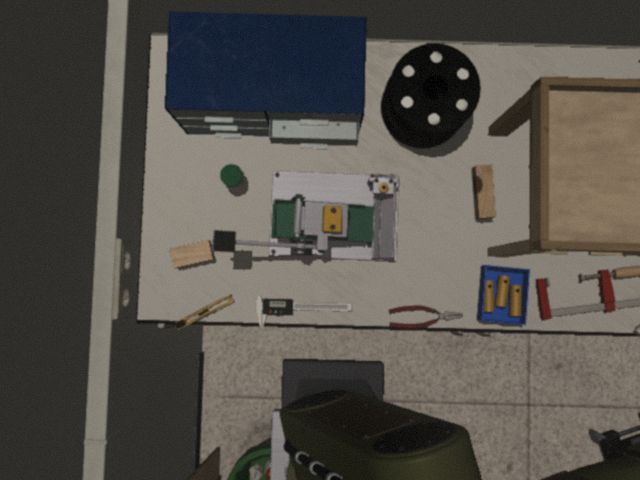

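View pics/side0.png

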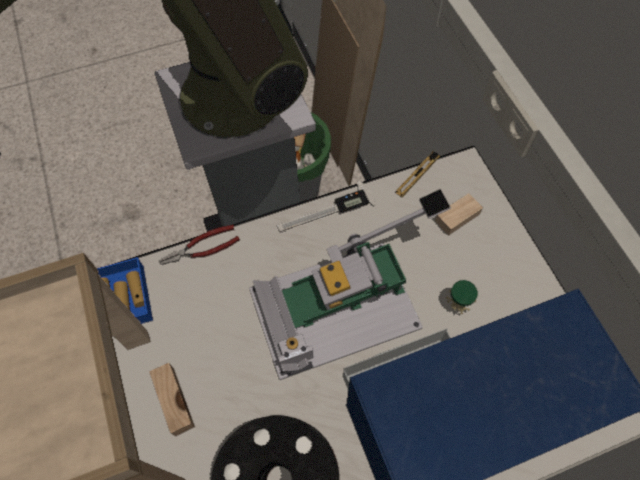

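```bash
python3 - <<'E'
import cv2,numpy as np
a=cv2.imread("pics/top0.png")[160:280,200:410]; b=cv2.imread("pics/side0.png")[180:390,240:460]
cv2.imwrite("pics/t1.png",cv2.resize(a,(787,450),interpolation=cv2.INTER_CUBIC))  # x3.75
cv2.imwrite("pics/s1.png",cv2.resize(b,None,fx=2.8,fy=2.8,interpolation=cv2.INTER_CUBIC))
E
```

```text
(no output)
```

View pics/t1.png

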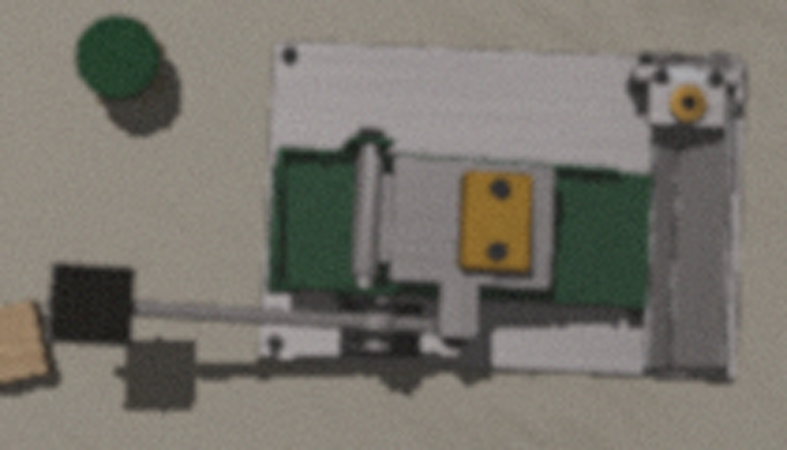

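View pics/s1.png

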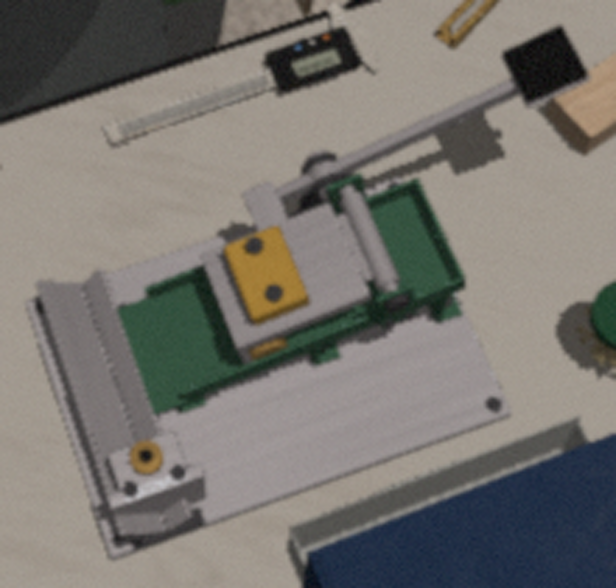

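```bash
cat > h.py <<'E'
from cell import *
import numpy as np
from scipy.spatial.transform import Rotation as R
def ray(n,u,v):
    c=camera_info(n);d=np.linalg.solve(c["mtx"],[u,v,1]);return c["xyz"],R.from_euler("xyz",c["orientation"]).apply(d)
def onz(n,u,v,z):
    o,d=ray(n,u,v);return (o+d*(z-o[2])/d[2]).round(1)
T=lambda u,v,z:onz("top",200+u/3.75,160+v/3.75,z)
S=lambda u,v,z:onz("side",240+u/2.8,180+v/2.8,z)
E
python3 - <<'E'
from h import *
print("pad",T(91,303,155),S(545,66,155))
print("+x+y",T(274,42,10),S(508,412,10));print("+x-y",T(742,55,10),S(113,556,10))
print("-x+y",T(264,357,10));print("-x-y",T(732,378,10),S(32,302,10))
print("bush",T(688,102,72),S(146,456,72),T(688,102,80),S(146,456,80))
print("stop top edge x", T(735,60,66),T(640,60,66))
print("far trough edge z47 ends",T(730,375,47),T(738,130,47)," near z33",T(648,372,33),T(650,130,33))
print("jar",T(118,57,62))
E
```

```text
pad [522.  258.6 155. ] [528.8 256.4 155. ]
+x+y [695.6 174.5  10. ] [700.1 171.4  10. ]
+x-y [ 695.3 -114.1   10. ] [ 696.1 -115.2   10. ]
-x+y [501.3 174.4  10. ]
-x-y [ 496.1 -111.3   10. ] [ 503.6 -109.8   10. ]
bush [655.1 -74.6  72. ] [659.  -75.4  72. ] [653.8 -73.8  80. ] [661.5 -75.8  80. ]
stop top edge x [ 681.9 -102.6   66. ] [680.3 -46.4  66. ]
far trough edge z47 ends [ 496.3 -105.3   47. ] [ 643.1 -107.6   47. ]  near z33 [497.4 -57.9  33. ] [643.7 -56.2  33. ]
jar [674.5 262.6  62. ]
```

Emit:
jog_arm(
  steps=[27,-29,-3,0,27,-29,-3,0,27,-29,-3,0,27,-29,-3,0,27,-29,-3,0,27,-29,-3,0,27,-29,-3,0,27,-29,-3,0,27,-29,-3,0,27,-29,-3,0],
  jaw=1,
)

```text
time: 0.93
tcp_pos: [341.6, -152.6, 208.3]
orientation: [3.141, -0.0, 0.341]
contact_force: [0.9, -0.2, -0.3]
width: 30.8
grip_force: 0.0
```

Emit:
jog_arm(
  steps=[0,0,0,-0.123,0,0,0,-0.123,0,0,0,-0.123,0,0,0,-0.123,0,0,0,-0.123,0,0,0,-0.123,0,0,0,-0.123,0,0,0,-0.123,0,0,0,-0.123,0,0,0,-0.122],
)

```text
time: 1.77
tcp_pos: [341.4, -154.4, 208.0]
orientation: [-3.141, -0.0, 1.577]
contact_force: [-0.6, -0.3, 1.3]
width: 0.4
grip_force: 0.0
```

Emit:
jog_arm(
  steps=[37,16,0,0,37,16,0,0,37,16,0,0,37,16,0,0,37,16,0,0,37,16,0,0,37,16,0,0,37,16,0,0,37,16,0,0,37,16,0,0],
)

```text
time: 2.6
tcp_pos: [501.7, 217.7, 207.8]
orientation: [-3.141, 0.0, 1.571]
contact_force: [-0.0, -1.2, 0.9]
width: 0.8
grip_force: 0.0
```

Emit:
jog_arm(
  steps=[21,12,5,0,21,12,5,0,0,0,8,0,0,0,8,0,0,0,6,0,0,0,0,0],
)

```text
time: 3.1
tcp_pos: [524.8, 256.6, 174.7]
orientation: [-3.14, 0.001, 1.57]
contact_force: [0.0, 0.5, -0.0]
width: 0.0
grip_force: 0.0
```

```bash
python3 - <<'E'
from h import *
import cv2
s=sense();print(s["tcp_pos"],s["orientation"])
a=capture("side")[170:290,360:520,::-1];b=capture("top")[180:300,180:340,::-1]
cv2.imwrite("pics/p.png",cv2.resize(np.hstack([a,b]),None,fx=2.5,fy=2.5,interpolation=cv2.INTER_CUBIC))
E
```

```text
[524.77879711 256.5500386  174.709148  ] [-3.13950633e+00  9.67362688e-04  1.57012925e+00]
```

View pics/p.png

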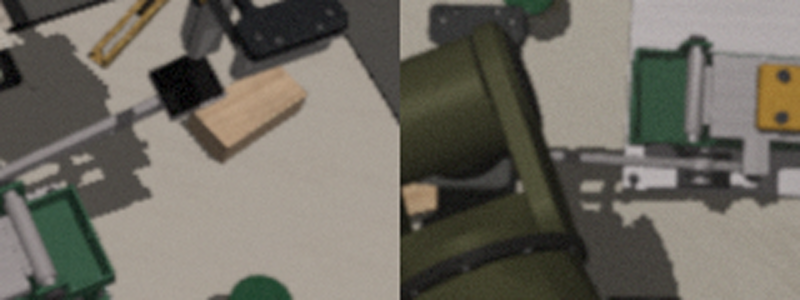

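```bash
python3 - <<'E'
from h import *
c=camera_info("side")
for p in([524.8,256.6,174.7],[525,257,155]):
    d=R.from_euler("xyz",c["orientation"]).inv().apply(np.array(p)-c["xyz"]);m=c["mtx"]@d;m=m[:2]/m[2];print(m,(m-[360,170])*2.5)
E
```

```text
[435.59371479 196.18819732] [188.98428698  65.47049331]
[434.02122231 201.82128596] [185.05305577  79.55321491]
```

Emit:
jog_arm(
  steps=[0,0,5,0,0,0,5,0,0,0,4,0,0,0,4,0,1,0,4,0,1,0,4,0,1,0,4,0],
)

```text
time: 3.78
tcp_pos: [525.5, 260.7, 145.7]
orientation: [-3.141, -0.0, 1.571]
contact_force: [-0.1, 0.1, 0.2]
width: 0.5
grip_force: 0.0
```

Emit:
jog_arm(
  steps=[1,0,4,0,1,0,4,0,1,0,4,0,1,0,4,0,1,0,4,0],
)

```text
time: 4.2
tcp_pos: [525.7, 265.9, 126.2]
orientation: [3.141, -0.001, 1.571]
contact_force: [-1.0, 1.9, 5.3]
width: 0.5
grip_force: 2.2
```

```bash
python3 - <<'E'
from h import *
import cv2
s=sense();print(s["tcp_pos"],s["contact_force"])
a=capture("side")[170:370,280:500,::-1]
cv2.imwrite("pics/p2.png",cv2.resize(a,None,fx=3,fy=3,interpolation=cv2.INTER_CUBIC))
E
```

```text
[525.68223069 265.90329357 126.22151622] [-0.9581127   1.86181563  5.34018051]
```

View pics/p2.png

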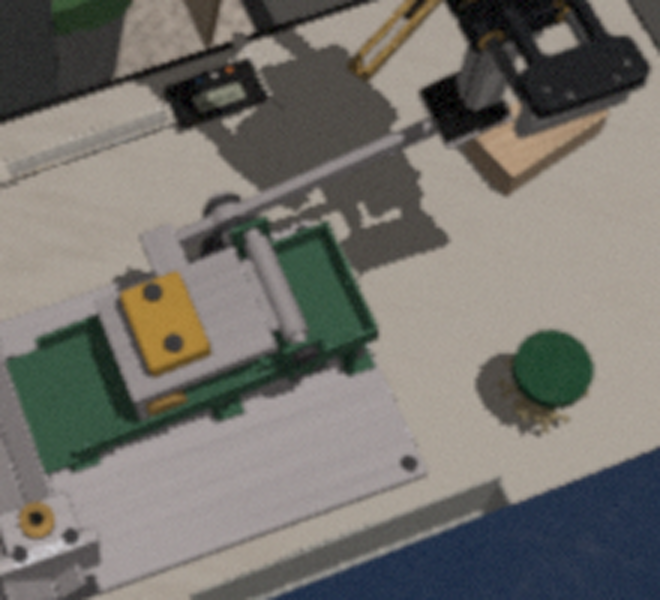

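Emit:
jog_arm(
  steps=[0,0,4,0,0,0,4,0,0,0,4,0,0,0,4,0,0,0,4,0,0,0,4,0,0,0,4,0,0,0,3,0],
)

```text
time: 4.92
tcp_pos: [525.9, 266.0, 95.4]
orientation: [3.14, -0.001, 1.571]
contact_force: [0.3, 2.7, 4.1]
width: 0.6
grip_force: 2.4
```

Emit:
jog_arm(
  steps=[0,0,1,0,0,0,1,0,0,0,1,0,0,0,0,0,0,0,0,0,0,0,0,0,0,0,0,0,0,0,0,0,0,0,0,0],
)

```text
time: 5.67
tcp_pos: [525.6, 265.6, 92.2]
orientation: [3.141, -0.0, 1.571]
contact_force: [1.2, 3.6, 5.2]
width: 0.3
grip_force: 2.2
```

```bash
python3 - <<'E'
from h import *
import cv2
s=sense();print(s["tcp_pos"],s["contact_force"],s["time"])
a=capture("side")[170:370,230:450,::-1]
cv2.imwrite("pics/p3.png",cv2.resize(a,None,fx=3,fy=3,interpolation=cv2.INTER_CUBIC))
E
```

```text
[525.5768063  265.56045224  92.21684499] [1.17870725 3.61507062 5.19635962] 5.6667
```

View pics/p3.png

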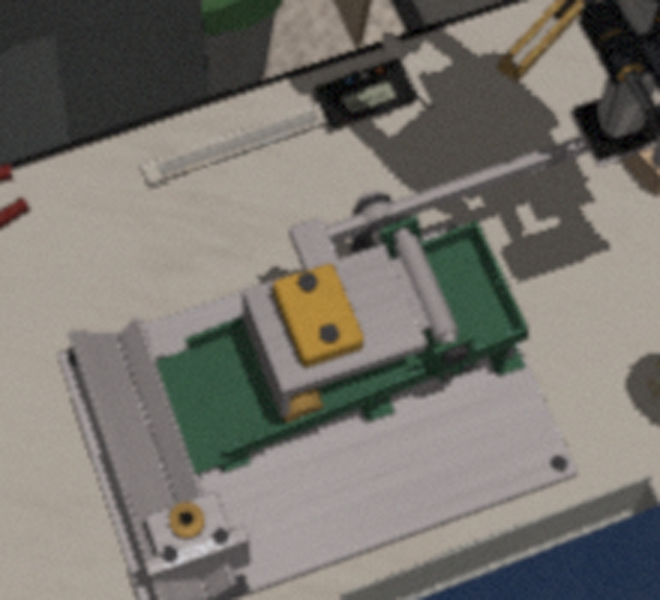

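Emit:
jog_arm(
  steps=[0,0,2,0,0,0,2,0,0,0,1,0,0,0,0,0,0,0,0,0,0,0,0,0,0,0,0,0,0,0,0,0,0,0,0,0,0,0,0,0],
)

```text
time: 6.55
tcp_pos: [525.4, 265.5, 87.1]
orientation: [-3.141, 0.0, 1.571]
contact_force: [0.3, 1.7, 3.6]
width: 0.2
grip_force: 1.5
```

```bash
python3 - <<'E'
from h import *
import cv2
s=sense();print(s["tcp_pos"],s["contact_force"],s["time"])
a=capture("side")[170:370,230:450,::-1]
cv2.imwrite("pics/p4.png",cv2.resize(a,None,fx=3,fy=3,interpolation=cv2.INTER_CUBIC))
E
```

```text
[525.44409829 265.45219433  87.09863235] [0.28640378 1.69214413 3.5941709 ] 6.55
```

View pics/p4.png

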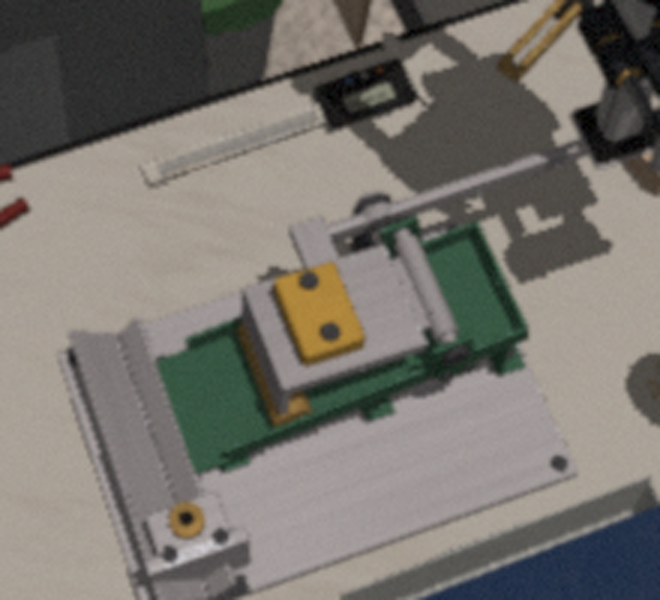

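Emit:
jog_arm(
  steps=[0,0,2,0,0,0,2,0,0,0,1,0,0,0,0,0,0,0,0,0,0,0,0,0,0,0,0,0,0,0,0,0,0,0,0,0,0,0,0,0],
)

```text
time: 7.43
tcp_pos: [525.5, 265.5, 82.2]
orientation: [3.142, -0.0, 1.571]
contact_force: [-1.0, 2.6, 5.0]
width: 0.6
grip_force: 2.1
```

```bash
cat >> h.py <<'E'
import cv2
def brass(n="side"):
    im=capture(n); h=cv2.cvtColor(im,cv2.COLOR_RGB2HSV)
    m=cv2.inRange(h,(10,110,60),(28,255,255)); k,l,st,c=cv2.connectedComponentsWithStats(m)
    return im,[(st[i].tolist(),c[i].round(1).tolist()) for i in range(1,k) if st[i,4]>15 and 240<c[i][0]<400 and 150<c[i][1]<380]
E
python3 - <<'E'
from h import *
for n in("side","top"): print(brass(n)[1])
print(sense()["contact_force"])
im=cv2.imread("pics/p4.png"); im=cv2.imread("pics/side0.png")
E
```

```text
[([296, 144, 7, 17, 54], [298.6, 153.1]), ([322, 257, 30, 34, 619], [335.9, 273.7]), ([270, 293, 22, 37, 440], [279.8, 311.6]), ([287, 338, 11, 11, 90], [291.7, 343.0])]
[([379, 183, 9, 9, 56], [383.1, 187.2]), ([322, 205, 19, 27, 434], [330.8, 217.8]), ([375, 208, 11, 31, 300], [380.2, 223.0])]
[0.55694582 2.25720536 3.89271085]
```

Emit:
jog_arm(
  steps=[0,0,0,0,0,0,0,0,0,0,0,0,0,0,0,0],
)

```text
time: 7.87
tcp_pos: [525.5, 265.6, 82.2]
orientation: [3.142, -0.0, 1.571]
contact_force: [-0.5, 3.3, 4.2]
width: 0.5
grip_force: 2.2
```

```bash
python3 - <<'E'
from h import *
for n in("side","top"):
    b=[x for x in brass(n)[1] if 200<x[0][4]][-1]; print(b, onz(n,*b[1],36), onz(n,*b[1],45))
x,y,w,h,_=b[0]
print("ends x",onz("top",x+w/2,y,40),onz("top",x+w/2,y+h,40))
E
```

```text
([269, 293, 23, 38, 447], [279.8, 311.6]) [581.3 -74.7  36. ] [584.7 -75.2  45. ]
([375, 208, 11, 31, 300], [380.2, 222.9]) [579.6 -72.7  36. ] [578.6 -71.7  45. ]
ends x [612.9 -72.3  40. ] [542.9 -73.6  40. ]
```

Emit:
jog_arm(
  steps=[0,0,-2,0,0,0,-2,0,0,0,-2,0,0,0,-2,0,0,0,-2,0,0,0,-2,0,0,0,-2,0,0,0,-2,0,0,0,-2,0,0,0,-2,0],
)

```text
time: 8.8
tcp_pos: [525.5, 265.5, 102.3]
orientation: [-3.142, 0.0, 1.571]
contact_force: [-0.5, -2.1, 2.0]
width: 0.6
grip_force: 1.3
```

Emit:
jog_arm(
  steps=[0,0,-2,0,0,0,-2,0,0,0,-2,0,0,0,-2,0,0,0,-2,0,0,0,-2,0,0,0,-2,0,0,0,-2,0,0,0,-2,0,0,0,-2,0],
)

```text
time: 9.63
tcp_pos: [525.5, 265.5, 122.3]
orientation: [3.142, 0.0, 1.571]
contact_force: [0.0, -2.6, 1.8]
width: 0.9
grip_force: 1.3
```

Emit:
jog_arm(
  steps=[-0.5,0,-2,0,-0.5,0,-2,0,-0.5,0,-2,0,-0.5,0,-2,0,-0.5,0,-2,0,-0.5,0,-2,0,-0.5,0,-2,0,-0.5,0,-2,0,-0.5,0,-2,0,-0.5,0,-2,0],
)

```text
time: 10.47
tcp_pos: [525.5, 260.6, 142.3]
orientation: [-3.142, -0.0, 1.571]
contact_force: [0.3, -0.5, 0.0]
width: 0.3
grip_force: 0.0
```

Emit:
jog_arm(
  steps=[-0.5,0,-2,0,-0.5,0,-2,0,-0.5,0,-2,0,-0.5,0,-2,0,-0.5,0,-2,0,-0.5,0,-2,0,-0.5,0,-2,0,-0.5,0,-2,0,-0.5,0,-2,0,-0.5,0,-2,0],
)

```text
time: 11.3
tcp_pos: [525.5, 255.5, 162.4]
orientation: [3.142, -0.0, 1.571]
contact_force: [-0.5, -0.3, 0.1]
width: 0.5
grip_force: 0.0
```

Emit:
jog_arm(
  steps=[0,0,-25,0,0,0,-25,0,-36,-2,0,0,-36,-2,0,0,-36,-2,0,0,-36,-2,0,0,-36,-2,0,0,-36,-2,0,0,-36,-2,0,0,-36,0,0,0],
)

```text
time: 12.13
tcp_pos: [511.0, -34.1, 212.5]
orientation: [3.141, 0.0, 1.571]
contact_force: [1.2, 0.7, 0.1]
width: 0.4
grip_force: 0.0
```

Emit:
jog_arm(
  steps=[-36,0,0,0,-5,0,0,0,0,0,30,0,0,0,30,0,0,0,30,0,0,0,30,0,0,0,25,0,0,0,0,0],
)

```text
time: 12.8
tcp_pos: [509.1, -72.7, 62.9]
orientation: [-3.135, -0.002, 1.571]
contact_force: [-1.6, 0.9, -0.2]
width: 0.4
grip_force: 0.0
```

```bash
python3 - <<'E'
from h import *
s=sense();print(s["tcp_pos"],s["contact_force"],s["time"])
im,b=brass();print(b)
cv2.imwrite("pics/p5.png",cv2.resize(im[170:370,230:450,::-1],None,fx=3,fy=3,interpolation=cv2.INTER_CUBIC))
E
```

```text
[509.10707229 -72.70059529  62.93314321] [-1.64538397  0.92487044 -0.17600915] 12.8
[([296, 141, 8, 20, 61], [299.0, 151.9]), ([256, 252, 5, 14, 27], [257.9, 257.7]), ([320, 261, 30, 34, 601], [334.5, 278.0]), ([269, 294, 23, 36, 441], [279.8, 311.6]), ([287, 338, 11, 11, 89], [291.7, 342.9])]
```

View pics/p5.png

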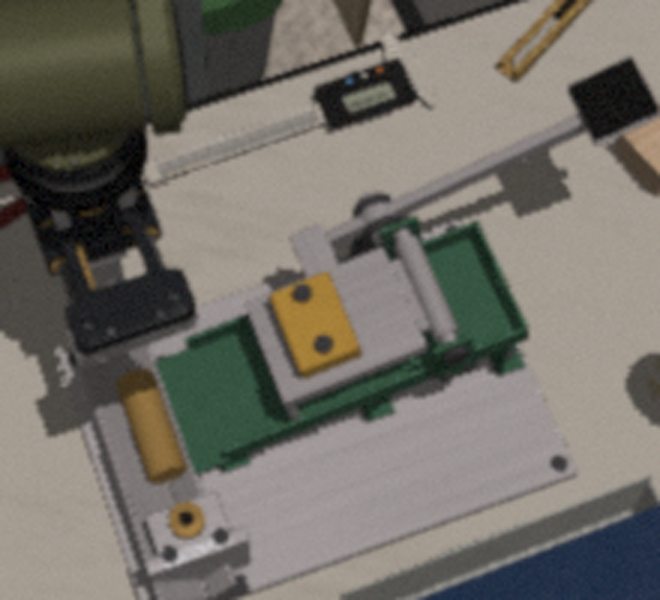

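Emit:
jog_arm(
  steps=[0,0,10,0,0,0,10,0,0,0,5,0,0,4,0,0,0,4,0,0,0,4,0,0,0,4,0,0,0,3,0,0,0,3,0,0,0,3,0,0],
)

```text
time: 13.68
tcp_pos: [536.9, -73.4, 42.2]
orientation: [3.141, 0.0, 1.571]
contact_force: [0.2, 0.3, 0.2]
width: 0.5
grip_force: 0.0
```

Emit:
jog_arm(
  steps=[0,3,0,0,0,3,0,0,0,3,0,0,0,3,0,0,0,3,0,0,0,3,0,0,0,3,0,0,0,3,0,0,0,3,0,0,0,3,0,0],
)

```text
time: 14.52
tcp_pos: [566.8, -73.4, 42.1]
orientation: [-3.142, -0.0, 1.571]
contact_force: [-0.6, -0.1, -0.2]
width: 0.6
grip_force: 0.0
```

```bash
python3 - <<'E'
from h import *
print(sense()["tcp_pos"],brass()[1])
E
```

```text
[566.80493116 -73.43731155  42.11818039] [([296, 144, 7, 17, 54], [298.6, 153.2]), ([320, 261, 30, 34, 602], [334.5, 278.0]), ([267, 285, 6, 16, 32], [269.4, 291.9]), ([278, 321, 14, 10, 87], [284.7, 325.4]), ([287, 338, 11, 11, 90], [291.7, 343.0])]
```

```bash
python3 - <<'E'
from h import *
a=capture("side")[260:360,240:340,::-1]; b=capture("wrist")[:,:,::-1]
a=cv2.resize(a,(400,400),interpolation=cv2.INTER_CUBIC); b=cv2.resize(b,(400,300))
b=cv2.copyMakeBorder(b,0,100,0,0,cv2.BORDER_CONSTANT)
cv2.imwrite("pics/p6.png",np.hstack([a,b]))
E
```

```text
(no output)
```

View pics/p6.png

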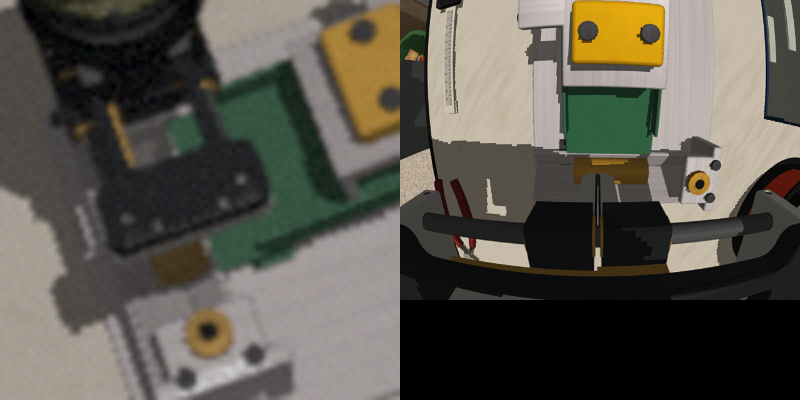

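```bash
python3 - <<'E'
from h import *
c=camera_info("wrist");r=R.from_euler("xyz",c["orientation"]);print(c["xyz"],r.as_matrix()[:,2])
def pj(p):
    d=r.inv().apply(np.array(p,float)-c["xyz"]);t=np.arctan2(np.hypot(d[0],d[1]),d[2]);k=t/np.hypot(d[0],d[1])
    return (c["mtx"][:2,2]+c["mtx"][0,0]*k*d[:2]).round(1)
for z in(42,52,62,72):print("tip",z,pj([567,-73.4,z]),"front edge",pj([567,-65.4,z]))
for p in([545,-73.5,49],[615,-73.5,49],[580,-73.5,49],[580,-60.5,36],[580,-82.7,45]):print(p,pj(p))
print("bush",pj([657,-75,72]))
im=capture("wrist")[:,:,::-1]
cv2.imwrite("pics/w.png",cv2.resize(im[220:330,240:440],None,fx=3,fy=3))
print(cv2.cvtColor(im,cv2.COLOR_BGR2HSV)[240:330:6,270:410:10].tolist().__len__())
for rr in range(248,330,6): print(rr,im[rr,270:410:8].mean(1).astype(int).tolist())
E
```

```text
[568.5966636   -2.47273044 248.07114746] [-5.01275563e-05 -2.47721764e-01 -9.68831216e-01]
tip 42 [313.2 274.3] front edge [313.2 261.3]
tip 52 [313.1 280.1] front edge [313.1 266.5]
tip 62 [313.  286.5] front edge [312.9 272.3]
tip 72 [312.8 293.4] front edge [312.8 278.7]
[545, -73.5, 49] [274.6 278.3]
[615, -73.5, 49] [396.4 278. ]
[580, -73.5, 49] [336.  278.4]
[580, -60.5, 36] [335.2 250.4]
[580, -82.7, 45] [335.4 290.9]
bush [478. 293.]
15
248 [59, 59, 60, 59, 57, 124, 131, 127, 130, 132, 133, 138, 142, 148, 160, 69, 72, 183]
254 [66, 62, 44, 45, 43, 67, 64, 63, 59, 59, 55, 56, 49, 44, 43, 43, 123, 123]
260 [62, 54, 48, 47, 48, 96, 95, 94, 97, 94, 92, 92, 47, 46, 46, 49, 121, 123]
266 [67, 56, 53, 55, 51, 52, 52, 50, 49, 50, 49, 52, 50, 49, 50, 46, 112, 138]
272 [70, 56, 55, 55, 54, 54, 54, 55, 53, 54, 55, 54, 51, 52, 52, 53, 109, 151]
278 [67, 54, 55, 53, 64, 68, 29, 67, 52, 52, 52, 52, 55, 55, 53, 55, 111, 148]
284 [67, 51, 51, 65, 67, 68, 6, 67, 66, 52, 50, 49, 52, 50, 51, 51, 140, 142]
290 [66, 58, 44, 68, 66, 66, 10, 68, 66, 71, 103, 49, 48, 47, 48, 48, 152, 149]
296 [67, 67, 66, 68, 67, 69, 10, 68, 68, 65, 64, 70, 70, 71, 70, 69, 110, 146]
302 [64, 62, 66, 68, 67, 69, 8, 68, 67, 68, 68, 68, 68, 70, 67, 70, 65, 146]
308 [68, 68, 67, 68, 68, 68, 12, 68, 66, 68, 143, 68, 68, 67, 69, 72, 67, 145]
314 [68, 68, 66, 66, 67, 70, 7, 66, 65, 69, 154, 70, 70, 68, 69, 72, 69, 147]
320 [66, 66, 68, 67, 67, 69, 8, 68, 67, 68, 152, 72, 72, 70, 69, 69, 68, 152]
326 [12, 11, 9, 10, 10, 69, 13, 12, 8, 14, 11, 13, 9, 14, 15, 13, 17, 16]
```

Emit:
jog_arm(
  steps=[0,0,-10,0,0,-25,0,0,0,-26,0,0,0,0,10,0,0,0,8,0,0,0,4,0,0,0,0,0],
)

```text
time: 15.3
tcp_pos: [515.7, -73.4, 29.3]
orientation: [-3.14, -0.0, 1.571]
contact_force: [-0.0, -0.7, 0.4]
width: 0.4
grip_force: 0.0
```

Emit:
jog_arm(
  steps=[0,0,3,0,0,0,3,0,0,0,0,0],
)

```text
time: 15.55
tcp_pos: [515.5, -73.4, 23.6]
orientation: [-3.141, -0.0, 1.571]
contact_force: [-0.7, 0.1, -0.4]
width: 0.1
grip_force: 0.0
```

Emit:
jog_arm(
  steps=[0,0,2,0,0,0,2,0,0,0,0,0],
)

```text
time: 15.8
tcp_pos: [515.4, -73.4, 19.8]
orientation: [-3.141, -0.0, 1.571]
contact_force: [-0.3, 0.0, -0.4]
width: 0.1
grip_force: 0.0
```

Emit:
jog_arm(
  steps=[0,4,0,0,0,3,0,0,0,3,0,0,0,3,0,0,0,3,0,0,0,3,0,0,0,3,0,0,0,3,0,0],
)

```text
time: 16.47
tcp_pos: [540.8, -73.4, 20.1]
orientation: [-3.141, -0.0, 1.571]
contact_force: [-1.4, -0.4, 0.5]
width: 0.4
grip_force: 0.6
```

Emit:
jog_arm(
  steps=[0,3,0,0,0,3,0,0,0,3,0,0,0,3,0,0],
)

```text
time: 16.8
tcp_pos: [552.8, -73.5, 20.2]
orientation: [-3.142, 0.0, 1.571]
contact_force: [-0.5, -0.2, 0.4]
width: 0.3
grip_force: 0.5
```

```bash
python3 - <<'E'
from h import *
print(sense()["contact_force"],brass()[1][2:])
im=capture("wrist")
h=cv2.cvtColor(im,cv2.COLOR_RGB2HSV);m=cv2.inRange(h,(10,110,30),(28,255,255));k,l,st,c=cv2.connectedComponentsWithStats(m);print([x.tolist() for x in st[1:] if x[4]>80])
E
```

```text
[-0.47396205 -0.21783993  0.40351244] [([277, 317, 17, 20, 208], [285.1, 326.8]), ([287, 338, 11, 11, 90], [291.7, 343.0])]
[[309, 0, 171, 103, 14275], [0, 14, 37, 45, 781], [7, 76, 22, 19, 273], [324, 263, 130, 47, 5205], [496, 285, 40, 43, 1100], [307, 345, 6, 67, 335], [319, 345, 7, 67, 335], [80, 409, 351, 34, 3925]]
```

Emit:
jog_arm(
  steps=[0,3,0,0,0,3,0,0,0,3,0,0,0,3,0,0,0,3,0,0,0,3,0,0,0,2,0,0,0,2,0,0],
)

```text
time: 17.57
tcp_pos: [574.7, -73.5, 20.1]
orientation: [-3.142, 0.0, 1.571]
contact_force: [-1.4, 1.2, 0.3]
width: 0.7
grip_force: 0.5
```

Emit:
jog_arm(
  steps=[0,2,0,0,0,2,0,0,0,2,0,0,0,2,0,0],
)

```text
time: 17.9
tcp_pos: [582.7, -73.5, 20.2]
orientation: [3.142, -0.0, 1.571]
contact_force: [-0.8, -0.9, -0.1]
width: 0.2
grip_force: 0.4
```

Emit:
jog_arm(
  steps=[0,2,0,0,0,2,0,0,0,1,0,0],
)

```text
time: 18.15
tcp_pos: [587.8, -73.5, 20.2]
orientation: [3.141, 0.0, 1.571]
contact_force: [-0.2, -0.2, 0.4]
width: 0.3
grip_force: 0.4
```

Emit:
jog_arm(
  steps=[0,2,0,0,0,2,0,0,0,1,0,0],
)

```text
time: 18.4
tcp_pos: [592.8, -73.5, 20.1]
orientation: [3.142, -0.0, 1.571]
contact_force: [-0.5, -0.7, 0.2]
width: 0.7
grip_force: 0.4
```

Emit:
jog_arm(
  steps=[0,1,0,0,0,1,0,0,0,1,0,0],
)

```text
time: 18.65
tcp_pos: [595.5, -73.5, 20.1]
orientation: [-3.141, -0.0, 1.571]
contact_force: [-4.4, 0.4, 1.3]
width: 0.7
grip_force: 1.6
```

Emit:
jog_arm(
  steps=[0,1,0,0,0,1,0,0,0,1,0,0],
)

```text
time: 18.9
tcp_pos: [596.4, -73.4, 19.6]
orientation: [-3.136, -0.0, 1.571]
contact_force: [-18.8, 0.2, 9.7]
width: 0.3
grip_force: 10.0
```

Emit:
jog_arm(
  steps=[0,-2,0,0,0,-4,0,0,0,-10,0,0,0,-10,0,0,0,0,0,0],
)

```text
time: 19.32
tcp_pos: [571.5, -73.4, 20.1]
orientation: [-3.141, -0.0, 1.571]
contact_force: [-0.1, -0.1, -0.5]
width: 0.5
grip_force: 0.0
```

```bash
python3 - <<'E'
from h import *
s=sense();print(s["tcp_pos"],s["contact_force"])
im=capture("wrist");c=camera_info("wrist")
h=cv2.cvtColor(im,cv2.COLOR_RGB2HSV);m=cv2.inRange(h,(10,110,30),(28,255,255));k,l,st,ce=cv2.connectedComponentsWithStats(m);print([x.tolist() for x in st[1:] if x[4]>80])
r=R.from_euler("xyz",c["orientation"])
for x in (596,602,605,608,612,616):
    d=r.inv().apply(np.array([x,-73.5,49.])-c["xyz"]);q=np.hypot(d[0],d[1]);print(x,(c["mtx"][:2,2]+c["mtx"][0,0]*np.arctan2(q,d[2])/q*d[:2]).round(1))
E
```

```text
[571.46129136 -73.39222645  20.10935784] [-0.06249861 -0.06887301 -0.52146681]
[[252, 0, 176, 99, 14522], [0, 18, 23, 40, 486], [3, 78, 16, 19, 231], [364, 264, 96, 46, 4180], [464, 287, 43, 44, 1210], [307, 345, 6, 67, 331], [320, 345, 6, 67, 324], [80, 409, 351, 34, 3919]]
596 [358.  292.4]
602 [369.5 292.3]
605 [375.2 292.2]
608 [380.9 292.1]
612 [388.5 292. ]
616 [396.  291.9]
```

Emit:
jog_arm(
  steps=[0,-10,-10,0,0,-10,-25,0,0,0,-30,0,0,0,-35,0,0,0,-35,0,0,0,-35,0,-20,-20,0,0,-25,-25,0,0,-25,-25,0,0,-25,-25,0,0],
)

```text
time: 20.2
tcp_pos: [456.9, -169.3, 190.5]
orientation: [3.141, 0.0, 1.572]
contact_force: [0.0, -0.1, -1.1]
width: 1.0
grip_force: 0.0
```

Emit:
jog_arm(
  steps=[0,0,0,0,0,0,0,0,0,0,0,0],
)

```text
time: 20.45
tcp_pos: [458.3, -168.4, 190.5]
orientation: [3.141, 0.0, 1.57]
contact_force: [-0.9, 0.9, -0.5]
width: 0.4
grip_force: 0.0
```

```bash
python3 - <<'E'
from h import *
for n in("side","top"):
    print(n)
    for st,c in brass(n)[1]: print(st,onz(n,*c,40))
s=sense();print(s["tcp_pos"],s["contact_force"])
E
```

```text
side
[296, 144, 7, 17, 57] [248.4  84.1  40. ]
[320, 261, 30, 34, 602] [555.3  47.5  40. ]
[278, 319, 20, 30, 319] [627.3 -75.1  40. ]
top
[379, 183, 9, 10, 57] [660.  -77.3  40. ]
[376, 195, 11, 20, 192] [620.6 -72.8  40. ]
[323, 206, 19, 27, 445] [585.7  36.5  40. ]
[ 458.32576076 -167.81283751  190.12338684] [-0.21047751  0.70127903 -0.51749445]
```

```bash
python3 -c "
from cell import *
print(finish_job())"
```

```text
the job is handed in; nothing more can be done
None
```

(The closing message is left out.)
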